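# Seat a printing block on a proofing jig's pin and hold it pressed

### The job

Pick the wooden printing block up off the green glass inking slab by its handle and set it on the aluminium proofing jig with its long side along the jig's raised fence, then slide it along the fence until the socket in its underside drops over the locating pin. Press it all the way down, so that the sprung bed is fully home, and finish while still holding it pressed down there. Leave the other things on the table where they are.

Things in the scene. Friction and masses are not known exactly. Their poses are not given: they have to be found in the camera images.
- block: Printing block lying on the glass slab: plywood plate 90 (x) by 140 (y) by 24 mm thick, 0.2 to 0.4 kg, with a handle on top and a socket in the underside. Origin at the centre of its underside, z up. Half a turn makes no difference to it.
- handle (a point): Middle of the block's handle, 45 mm above its underside: a dark wooden bar on the block's centre, 80 mm long along the block's x, 22 mm wide along y, standing from 24 to 60 mm above the underside.
- socket (a point): Mouth of the socket, at the centre of the block's underside: a blind square hole 19 by 19 mm, 20 mm deep, sides parallel to the block's.
- jig: Proofing jig, fixed: aluminium base 125 (x) by 236 (y) by 12 mm with a fence on its far (+x) long side and a sprung bed. Origin on its underside (table height), below the pin line, mid-length; z up. Lay the block with its x along the jig's x (or reversed). A level block's underside is 32 mm above the table riding on the pin tip, 22 mm once dropped over the pin, 17 mm pressed home.
- slot_mid (a point): Middle of the bed's slot, 22 mm above the table. The slot, 20 mm wide, runs along the jig's y; in it stands one fixed steel pin, 12 mm diameter, its top 5 mm tapering to 6 mm, tip 32 mm above the table. The pin is on the slot's centre line (jig x = 0) but anywhere from 30 mm one way to 30 mm the other along y: its place must be seen or felt.
- fence_mid (a point): Middle of the upper inner edge of the fence: 50 mm above the table, at jig x = +46.5 mm. The fence is straight and rigid, 12 mm thick, along the jig's y over its full length. A block pushed right against it has its socket centre 1.5 mm past the pin line.
- platen (a joint): How far the jig's sprung bed is pressed down: 0 free (top 22 mm above the table), 0.005 m fully down on a rigid stop (17 mm). The bed is two steel strips, 216 mm long (jig y), reaching from x = -48 to +46.5 mm either side of the slot. It takes about 6 N to start it and 12 N to press it fully down, of which the block's weight gives 2 to 4 N.
- slab: Fixed green glass inking slab 260 (x) by 220 (y) by 10 mm; origin at the centre of its underside. The block starts on the robot's side of it; a tin and a spatula stand on its far part.
- ink_tin: Bystander: steel ink tin, 68 mm across, 50 mm tall, on the slab's far part; origin at the centre of its underside. Leave alone.
- spatula: Bystander: ink spatula, 160 mm long, lying on the slab's far part. Leave alone.
- brayer: Bystander: rubber hand roller, 90 mm wide, 160 mm long, lying beyond the jig and slab. Leave alone.
- bottle: Bystander: white bottle, 60 mm across, 150 mm tall, to the left. Leave alone.
- jar: Bystander: amber jar, 76 mm across, 85 mm tall, to the right. Leave alone.
- tape: Bystander: roll of paper tape, 100 mm across, 25 mm tall, lying flat. Leave alone.
- scraper: Bystander: flat scraper, 180 mm long, lying to the left. Leave alone.
Things that resemble listed ones, but are neither listed nor needed, are in the scene too. What is shaped like the block but blue is not meant.

How it is judged (in metres and radians):
On the way, in this order (a step that is already met when the one before it is completed fails the run):
1. the block is lifted clear of the slab (height (world z) of block above 0.035 m and contact force between block and slab below 0.1 N and contact force between the fingers and block above 1 N), for 0.2 s.
2. the block has dropped over the pin and lies flat on the jig's bed, along the fence (z of block in the frame of jig below 0.0245 m and angle between block's own z axis and vertical below 0.07 rad and angle between the x axis of block and the x axis of jig, either way round below 0.12 rad and x of block in the frame of jig between -0.006 and 0.006 m and y of block in the frame of jig between -0.036 and 0.036 m), for 0.1 s.
At the end, for the whole second after the job is handed in: Still held pressed home for the last second: underside below 18.8 mm, bed down 3.6 of 5 mm, flat within 4 deg, along the fence within 7 deg, centre within 6 mm of the pin line and 36 mm of mid-length, fingers on it with over 2 N, still (below 20 mm/s) (z of block in the frame of jig below 0.0188 m and value of joint platen above 0.0036 m and contact force between the fingers and block above 2 N and linear speed of block below 0.02 m/s and angle between block's own z axis and vertical below 0.07 rad and angle between the x axis of block and the x axis of jig, either way round below 0.12 rad and x of block in the frame of jig between -0.006 and 0.006 m and y of block in the frame of jig between -0.036 and 0.036 m); the arm keeps its last pose, push and grip.
It fails at once if a bystander is pushed more than 40 mm away (distance of any of ink_tin, spatula, brayer, bottle, jar, tape, scraper from where it was at the start of the episode above 0.04 m).
It also fails if it takes over 58 s, if anything falls off the work surface, if the arm or the gripper's body presses on something with over 40 N, if the wrist force passes 120 N, or if a joint passes its speed limit or range.

### The arm

A 6-joint arm with a two-finger parallel gripper is mounted at the origin on the work surface. World frame = base frame: x ahead of the robot, y to its left, z up, the work surface at z = 0. Lengths are in mm, angles in degrees, forces in N, time in s.
With the tool pointing down it reaches from about 350 to 850 mm from the base axis. Payload 8.1 kg.
Tool frame: the origin (TCP) lies at the very end of the fingers, on their centre line; the grasp point (between the pads) lies 19 mm behind it; x points along the fingers, y is the direction in which the jaws open and shut, and the axes are right-handed (so a half turn about x gives the same grasp; the last joint's range is limited). The gripper opens to 85 mm and grips with 20 to 120 N. Pads are 22 mm wide; open, the fingers measure 114 mm over their backs; the gripper's body (76 mm by 85 mm) begins 54 mm behind the grasp point. The pads swing forward as they close: fully open they stand 13 mm farther back than shut.
Start: joints at [-77.831, 7.471, 85.268, -0, 87.261, -4.893], TCP at [176.071, -573.589, 231.292] pointing down, gripper open.
Joint ranges: [-169.43, 169.43], [-51.17, 129.36], [1.28, 143.12], [-76.62, 256.62], [0, 156.53], [-152.29, 152.29]. Speed limits (degrees/s): [136.94, 136.94, 159.86, 180, 180, 180].

### API

Orientations are given as [roll, pitch, yaw] about the fixed x, y, z axes, in that order (R = Rz(yaw) Ry(pitch) Rx(roll)).
In Python, from bench import sensors, snapshot, r gives the robot as it stands. The module is installed in compiled form; this text tells all that it offers.
- The arm moves only by the tool drive_tool, never from a script. Its argument "moves" is one flat list of numbers, 6 for each row, row after row: the shift along the tool's x, y, z in cm, then the turn, a rotation vector about the tool's x, y, z in degrees. In form: [tx, ty, tz, wx, wy, wz, tx, ty, tz, wx, wy, wz, ...]. A call has 1 to 20 rows; each row shifts and turns the commanded pose from where the row before left it, along the tool's axes as they then stand; what a row does not reach is not made up. A row lasts 1/12 s, in which the tool goes at most 41.7 mm and 7.16 degrees, less where a joint would pass 70% of its speed; a pose out of reach is approached as far as the arm can. A call with a gripper value outside its range is refused whole. "hand" is the finger opening in cm, from 0 to 8.54, set as the call begins (left out, the last holds). The fingers move at their own pace and stop on an object; "grip_force" is the grip in N (left out, the last holds). Time passes only in rows, so rows that do not move let the fingers close. It gives the time, the measured TCP pose, the force and the opening at its end, in the units of the state.
- sensors.sense(): the state, without advancing time (a new reading comes with each control period).
- snapshot(name): name is "scene" or "top" or "wrist"; returns a dict with "image" (400x640x3 uint8, red, green, blue), "z_map" (400x640 float32, mm along the optical axis (not along the pixel's ray), 0 where there is no reading), "camera_matrix" (3x3 intrinsics, pixels), "eye" and "orientation" of the camera in the world; the wrist camera has in their place "mount" (4x4, takes a point from camera to tool coordinates, whose origin is the TCP and whose axes are the tool frame's). Camera axes: x right, y down, z forward; pixel columns grow to the right and rows downward; lengths in mm; the calibration is good to about 2 mm. A picture is of the moment at which its call begins: read the wrist's pose just before it.
- r.hand_in(): hands the job in, once; it reports no verdict.
The state is a dict: "time": time; "joint_pos": joint angles; "qd": joint speeds; "joint_efforts": joint torques, N m; "tool_pos": TCP position; "tcp_rot": TCP orientation; "ft_force": force on the tool from outside, world axes, zero at the start; "wrist_torque": the same for the moment, N m; "finger_gap": finger opening in mm.
Only numpy, scipy, OpenCV 4.12 (cv2) and the standard library are available. Lean on these libraries where they do the work, as an engineer would, in place of code of your own. Each camera call takes 0.05 s, during which the arm holds its last target.

## Working session

There is one attempt and no reset: what is moved stays moved. The work goes in short steps, Python scripts to look and compute and a tool call to move; the robot and the scene stay as the last step left them, time stands still between calls to the robot, and variables do not carry over. Pictures are saved under pics/ and viewed, and the job is handed in when it is done.

Besides the shell and the picture viewer there is one more tool, called by a JSON object that holds its "fn" and its "kwargs". drive_tool: Moves the arm, as the interface text tells. Its arguments: {"type":"object","properties":{"moves":{"type":"array","items":{"type":"number"}},"hand":{"type":"number"},"grip_force":{"type":"number"}},"required":["moves"]}

```bash
mkdir -p pics
python3 - <<'E'
from bench import sensors, snapshot, r
import cv2,numpy as np
print(sensors.sense())
for n in ("scene","top","wrist"):
    s=snapshot(n); np.savez(n+'0.npz',**s)
    cv2.imwrite(f'pics/{n}0.png',s['image'][:,:,::-1])
    print(n,s['camera_matrix'].tolist(),s.get('eye'),s.get('orientation'),s.get('mount'))
E
```

```text
{'time': 0.0, 'joint_pos': array([-7.78313655e+01,  7.51425599e+00,  8.53301425e+01, -2.18808962e-03,
        8.72596417e+01, -4.89219590e+00]), 'qd': array([-0.0787787 ,  0.03875145, -0.14460031, -0.03096763,  0.00693796,
        0.11277961]), 'joint_efforts': array([ 1.78580365e-03, -5.69396138e+01, -5.00544190e+01, -2.67007053e-04,
        1.49047875e-02, -2.49053608e-05]), 'tool_pos': array([ 175.93378495, -573.05799111,  230.24502216]), 'tcp_rot': array([-93.6888578 ,  89.89593688, 103.37207923]), 'ft_force': array([-0.33339996,  0.80993644, -0.49721383]), 'wrist_torque': array([ 0.00034279, -0.00101673, -0.02851111]), 'finger_gap': 85.70351115048898}
scene [[424.80044005450964, 0.0, 316.98605155137454], [0.0, 424.80044005450964, 203.06781084555055], [0.0, 0.0, 1.0]] [1014.44075153  387.33975261 1131.46954035] [-148.80074706   -0.20783946  126.57252693] None
top [[432.4084386771366, 0.0, 321.85806269849013], [0.0, 432.4084386771366, 196.53331595281716], [0.0, 0.0, 1.0]] [ 310.54357004   14.65116913 1222.04828313] [-1.70423962e+02  3.18067287e-02 -8.90184010e+01] None
wrist [[294.74588865280583, 0.0, 316.5180405397884], [0.0, 294.74588865280583, 201.84976343572734], [0.0, 0.0, 1.0]] None None [[-5.24459033e-04 -3.12325329e-01  9.49975059e-01 -1.42531244e+02]
 [ 9.99999592e-01  5.35404245e-04  7.28102405e-04 -4.00055002e-01]
 [-7.36025503e-04  9.49975053e-01  3.12324921e-01 -8.00951403e+01]
 [ 0.00000000e+00  0.00000000e+00  0.00000000e+00  1.00000000e+00]]
```

View pics/scene0.png

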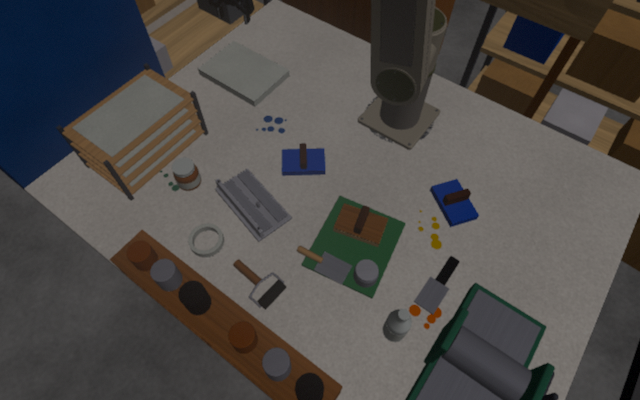

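View pics/top0.png

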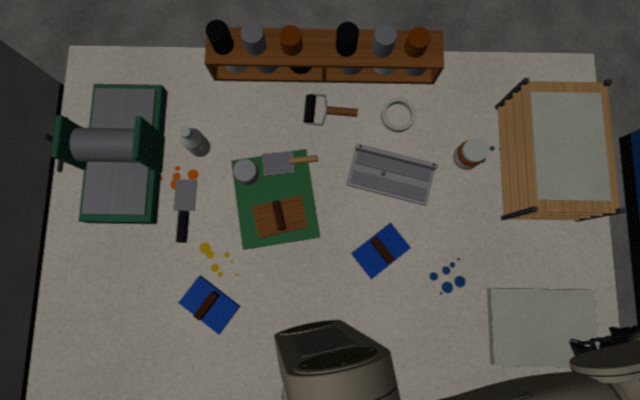

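View pics/wrist0.png

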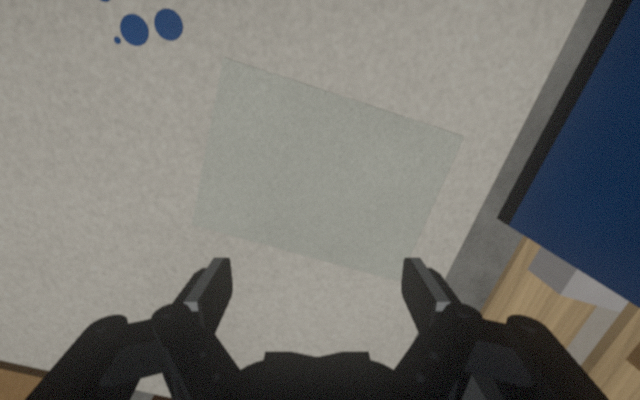

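Top view: the candidates are the brown block on the green slab at (280,217), and blue look-alikes at (381,250) and (209,304). I choose the brown one. The jig is at (392,175), with a bright spot near (383,173) that may be the pin. Next come a close crop and the measurements.

```bash
cat > h.py <<'E'
import numpy as np,cv2
from scipy.spatial.transform import Rotation as R
def rot(o): return R.from_euler('xyz',o,degrees=True).as_matrix()
def ray(s,uv):
    K=s['camera_matrix'];uv=np.atleast_2d(uv).astype(float)
    d=np.c_[(uv[:,0]-K[0,2])/K[0,0],(uv[:,1]-K[1,2])/K[1,1],np.ones(len(uv))]
    return d
def campose(s,st=None):
    if 'mount' in s and s['mount'].shape==(4,4):
        T=np.eye(4);T[:3,:3]=rot(st['tcp_rot']);T[:3,3]=st['tool_pos'];T=T@s['mount'];return T[:3,:3],T[:3,3]
    return rot(s['orientation']),s['eye']
def plane(s,uv,z,st=None):
    Rm,e=campose(s,st);d=ray(s,uv)@Rm.T
    return e+d*((z-e[2])/d[:,2])[:,None]
def zpts(s,uv,st=None):
    Rm,e=campose(s,st);uv=np.atleast_2d(uv);d=ray(s,uv)*s['z_map'][uv[:,1].astype(int),uv[:,0].astype(int)][:,None]
    return e+d@Rm.T
E
python3 - <<'E'
from h import *
t=dict(np.load('top0.npz'));c=dict(np.load('scene0.npz'))
im=t['image'];hsv=cv2.cvtColor(im,cv2.COLOR_RGB2HSV)
# block: orange-brown within slab region
for n,s,roi in (('top',t,(225,145,325,250)),('scene',c,(300,190,410,300))):
    hsv=cv2.cvtColor(s['image'],cv2.COLOR_RGB2HSV);m=np.zeros(hsv.shape[:2],np.uint8)
    x0,y0,x1,y1=roi
    mm=((hsv[...,0]<22)&(hsv[...,1]>90)&(hsv[...,2]>20)).astype(np.uint8)
    m[y0:y1,x0:x1]=mm[y0:y1,x0:x1]*255
    m=cv2.morphologyEx(m,cv2.MORPH_CLOSE,np.ones((5,5)))
    cs,_=cv2.findContours(m,0,2)
    for k in cs:
        if cv2.contourArea(k)<300: continue
        rr=cv2.minAreaRect(k);b=cv2.boxPoints(rr)
        P=plane(s,b,34);print(n,rr);print(P.round(1), [np.linalg.norm(P[i]-P[i-1]).round(1) for i in range(4)],P.mean(0))
g=lambda s,u:zpts(s,u).round(1)
print('z table',g(t,[[320,300],[280,217],[262,216],[300,216],[245,200],[383,173],[392,155],[392,190]]))
cv2.imwrite('pics/c1.png',cv2.resize(im[120:270,220:450,::-1],None,fx=3.4,fy=3.4,interpolation=2))
cv2.imwrite('pics/c2.png',cv2.resize(c['image'][160:310,205:415,::-1],None,fx=3.7,fy=3.7,interpolation=2))
E
```

```text
top ((279.2721252441406, 216.40655517578125), (32.18002700805664, 50.38865280151367), 76.75948333740234)
[[479.5 214.7  34. ]
 [514.3  79.4  34. ]
 [427.1  56.9  34. ]
 [393.1 190.7  34. ]] [np.float64(89.7), np.float64(139.7), np.float64(90.0), np.float64(138.0)] [453.51125576 135.44746323  34.        ]
scene ((360.572998046875, 222.29925537109375), (48.10033416748047, 33.14907455444336), 19.98310661315918)
[[524.3  84.2  34. ]
 [416.8  49.8  34. ]
 [383.8 190.3  34. ]
 [490.3 218.   34. ]] [np.float64(138.1), np.float64(112.8), np.float64(144.3), np.float64(110.1)] [453.8217688  135.59665226  34.        ]
z table [[ 227.7   19.     1.4]
 [ 447.2  129.7   71.2]
 [ 453.6  183.4   33.6]
 [ 455.2   78.2   35. ]
 [ 501.8  237.4    6.8]
 [ 580.9 -152.    34.1]
 [ 630.  -175.7   47.3]
 [ 535.3 -179.    20.4]]
```

View pics/c1.png

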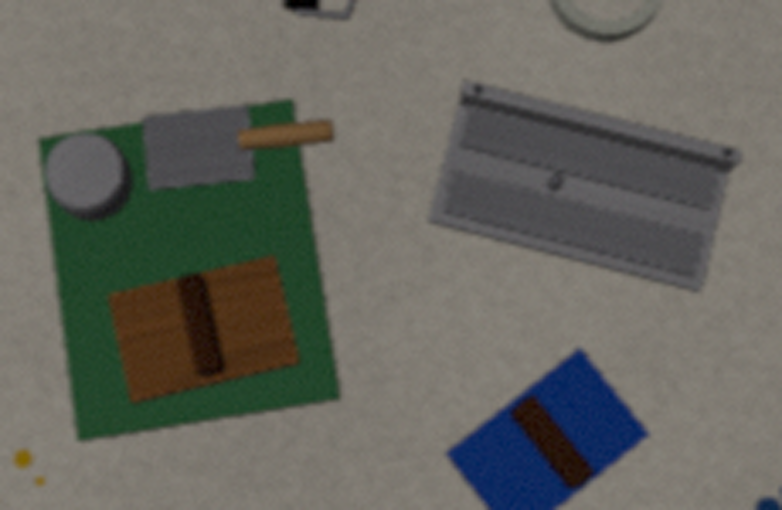

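View pics/c2.png

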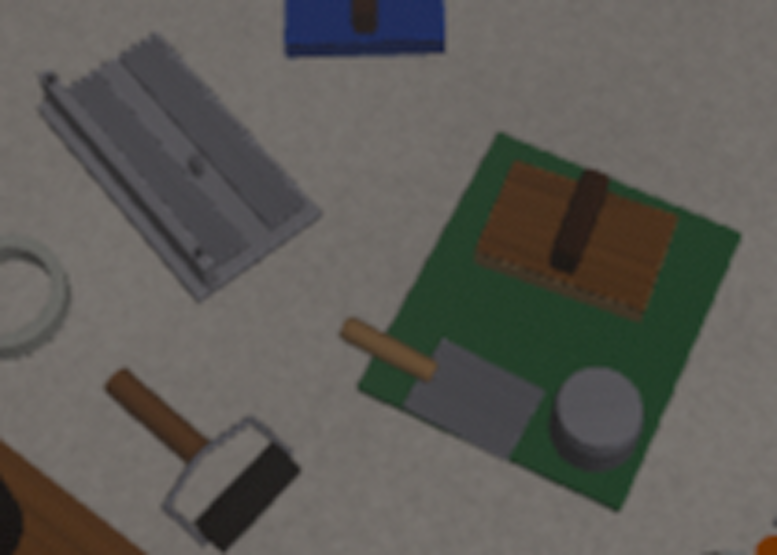

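Run:
```python
from h import *
t=dict(np.load('top0.npz'));c=dict(np.load('scene0.npz'))
for n,s in (('top',t),('scene',c)):
    v,u=np.mgrid[0:400,0:640];uv=np.c_[u.ravel(),v.ravel()]
    P=zpts(s,uv);ok=s['z_map'].ravel()>0
    # region jig
    reg=ok&(P[:,0]>490)&(P[:,0]<690)&(P[:,1]>-310)&(P[:,1]<-40)
    f=reg&(P[:,2]>42)&(P[:,2]<60)
    Q=P[f];m=Q.mean(0);_,S,V=np.linalg.svd(Q[:,:2]-m[:2]);d=V[0];pr=(Q[:,:2]-m[:2])@d; w=(Q[:,:2]-m[:2])@V[1]
    print(n,'fence',f.sum(),m.round(1),d,'ang',np.degrees(np.arctan2(d[1],d[0])),'ext',np.percentile(pr,[0,2,98,100]).round(1),np.percentile(w,[2,98]).round(1))
    b=reg&(P[:,2]>8)&(P[:,2]<60);Q=P[b];r=cv2.minAreaRect(Q[:,:2].astype(np.float32));print('all',r,np.median(Q[:,2]))
# pin by two rays
def tri(u1,u2):
    A=[];B=[]
    for s,u in((t,u1),(c,u2)):
        Rm,e=campose(s);d=(ray(s,u)@Rm.T)[0];d/=np.linalg.norm(d);M=np.eye(3)-np.outer(d,d);A.append(M);B.append(M@e)
    X=np.linalg.solve(sum(A),sum(B));return X
for p,q in (((557,176),(196,158)),((557,182),(196,166))):
    print(tri([220+p[0]/3.4,120+p[1]/3.4],[205+q[0]/3.7,160+q[1]/3.7]),plane(t,[220+p[0]/3.4,120+p[1]/3.4],32),plane(c,[205+q[0]/3.7,160+q[1]/3.7],32))
for z in(12,):print(plane(t,np.c_[220+np.array([432,698])/3.4,120+np.array([221,290])/3.4],z))
```

```text
top fence 389 [ 627.9 -187.9   48.8] [-0.23920779 -0.9709684 ] ang -103.83978819264446 ext [-118.9 -113.7  111.6  116.2] [-6.7  5.7]
all ((578.8820190429688, -174.9079132080078), (235.95156860351562, 116.2957534790039), 76.27081298828125) 20.74182801280176
scene fence 304 [ 633.6 -181.7   49.3] [0.23971322 0.97084374] ang 76.13038495405155 ext [-123.6 -116.9  109.9  113.7] [-6.1  5.5]
all ((586.378662109375, -175.36273193359375), (239.2497100830078, 126.45732879638672), 75.89199829101562) 20.641976390949253
[ 583.81450383 -152.54795953   31.77032084] [[ 585.02243616 -154.63180396   32.        ]] [[ 582.98728775 -150.12805341   32.        ]]
[ 582.8349573  -155.36016867   14.71450531] [[ 579.93216655 -154.59769422   32.        ]] [[ 588.78589834 -145.14277823   32.        ]]
[[ 549.20734131  -52.4374079    12.        ]
 [ 494.50859482 -274.07375913   12.        ]]
```

Run:
```python
from h import *
from bench import sensors
s=sensors.sense();M=rot(s['tcp_rot']);print(M.round(3));print('ang y',np.degrees(np.arctan2(M[1,1],M[0,1])),'z',np.degrees(np.arctan2(M[1,2],M[0,2])))
```

```text
[[-0.     0.293 -0.956]
 [ 0.001 -0.956 -0.293]
 [-1.    -0.001 -0.   ]]
ang y -72.93664010274233 z -162.93664941485883
```

{"fn": "drive_tool", "kwargs": {"moves": [0.2, -0.8, -1.5, 0, 0, 0, 0.4, -1.5, -3, 0, 0, 0, 0.4, -1.5, -3, 0, 0, 0, 0.4, -1.5, -3, 0, 0, 0, 0.4, -1.5, -3, 0, 0, 0, 0.4, -1.5, -3, 0, 0, 0, 0.4, -1.5, -3, 0, 0, 0, 0.4, -1.5, -3, 0, 0, 0, 0.4, -1.5, -3, 0, 0, 0, 0.4, -1.5, -3, 0, 0, 0, 0.4, -1.5, -3, 0, 0, 0, 0.4, -1.5, -3, 0, 0, 0, 0.4, -1.5, -3, 0, 0, 0, 0.4, -1.5, -3, 0, 0, 0, 0.4, -1.5, -3, 0, 0, 0, 0.4, -1.5, -3, 0, 0, 0, 0.4, -1.5, -3, 0, 0, 0, 0.4, -1.5, -3, 0, 0, 0, 0.4, -1.5, -3, 0, 0, 0, 0, 0, 0, 0, 0, 0]}}

```text
time: 1.82
tool_pos: [627.5, -139.9, 155.5]
tcp_rot: [-95.1, 89.9, 102.2]
ft_force: [0.6, -0.5, -1.5]
finger_gap: 85.5
```

Run:
```python
from bench import sensors, snapshot
import cv2,numpy as np
st=sensors.sense(); print(st['time'],st['tool_pos'],st['tcp_rot'],st['qd'].round(1),st['ft_force'])
s=snapshot('wrist'); np.savez('w1.npz',tool_pos=st['tool_pos'],tcp_rot=st['tcp_rot'],**s)
cv2.imwrite('pics/w1.png',s['image'][:,:,::-1])
```

```text
1.8167 [ 627.53709153 -139.9260996   155.47893919] [-95.10729794  89.8522604  102.18679273] [-3.7 -2.6  2.6 -2.2  1.2 -4.2] [ 0.63658785 -0.49802534 -1.47227243]
```

View pics/w1.png

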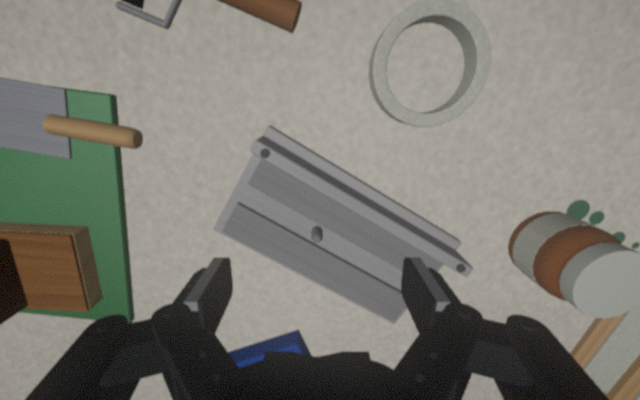

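The wrist view shows the jig with its pin at about (317,234) and the fence ends at (262,145) and (463,265). The arm is still settling, so I'll retake it and measure.

Run:
```python
from bench import sensors, snapshot
import cv2,numpy as np
snapshot('wrist')
st=sensors.sense(); print(st['time'],st['tool_pos'],st['tcp_rot'],st['qd'].round(1))
s=snapshot('wrist'); np.savez('w2.npz',tool_pos=st['tool_pos'],tcp_rot=st['tcp_rot'],**s)
cv2.imwrite('pics/w2.png',cv2.resize(s['image'][115:335,205:485,::-1],None,fx=2.7,fy=2.7,interpolation=cv2.INTER_CUBIC))
```

```text
1.9167 [ 625.17150617 -143.62196899  156.15554542] [-30.23392321  89.89350314 166.97124872] [-2.2 -1.7  1.1 -0.6  0.3 -0.5]
```

View pics/w2.png

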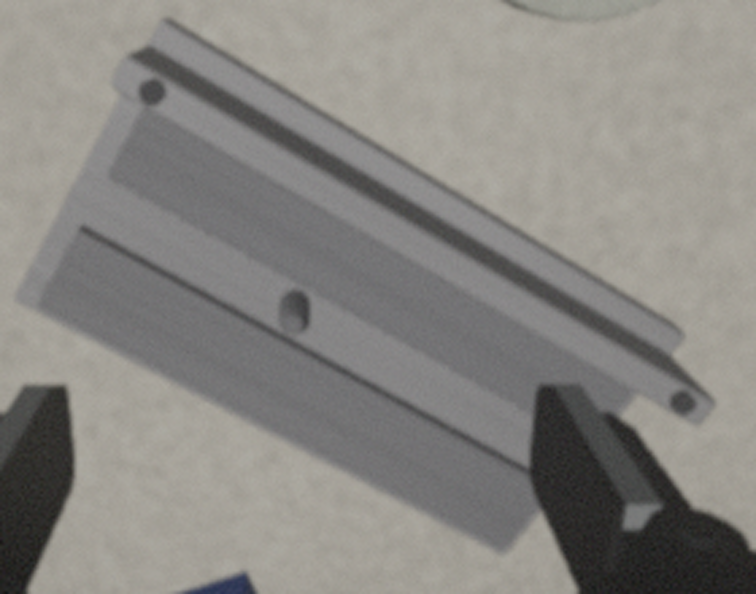

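```bash
cat > jig.py <<'E'
from h import *
import sys
w=dict(np.load('w2.npz'));st=w
v,u=np.mgrid[115:335,205:485];uv=np.c_[u.ravel(),v.ravel()]
P=zpts(w,uv,st);ok=w['z_map'][uv[:,1],uv[:,0]]>0
reg=ok&(P[:,0]>490)&(P[:,0]<690)&(P[:,1]>-320)&(P[:,1]<-40)
f=reg&(P[:,2]>43)&(P[:,2]<56)
print(np.histogram(P[reg,2],np.arange(-6,60,3)))
m=np.zeros(w['image'].shape[:2],np.uint8);m[uv[f,1],uv[f,0]]=255
n,l,sts,_=cv2.connectedComponentsWithStats(m);k=1+np.argmax(sts[1:,4]);m=(l==k)
vv,uu=np.nonzero(m);Q=plane(w,np.c_[uu,vv],50,st)
r=cv2.minAreaRect(Q[:,:2].astype(np.float32));print('fence rect',r,'medz',np.median(P[f,2]))
mm=Q.mean(0);_,S,V=np.linalg.svd(Q[:,:2]-mm[:2]);d=V[0]*np.sign(V[0][1]);ang=np.degrees(np.arctan2(d[1],d[0]))
x=np.array([d[1],-d[0]]);q=Q[:,:2]
print('yaw',ang-90,'x range',np.percentile(q@x,[1,5,95,99]),'y range',np.percentile(q@d,[0,1,99,100]))
for px in([296,322],[296,316],[296,326]):
    p=plane(w,[205+px[0]/2.7,115+px[1]/2.7],32,st)[0];print('pin',p,p[:2]@x,p[:2]@d)
for nm,px,z in(('slot edge near',[(80,228),(300,346),(528,468)],22),('base near',[(20,298),(505,551)],12),('fence in',[(140,113),(640,385)],50),('screws',[(152,92),(683,402)],50)):
    p=plane(w,np.c_[205+np.array(px)[:,0]/2.7,115+np.array(px)[:,1]/2.7],z,st);print(nm,(p[:,:2]@x).round(1),(p[:,:2]@d).round(1),p.round(1).tolist())
E
python3 jig.py
```

```text
(array([    0,  8697,  8027,    82,    92,  3892,  3070,   259,  1102,
       10835,   154,   169,   179,   140,   137,   144,   153,   216,
        2985,   253,     8]), array([-6, -3,  0,  3,  6,  9, 12, 15, 18, 21, 24, 27, 30, 33, 36, 39, 42,
       45, 48, 51, 54, 57]))
fence rect ((630.8716430664062, -187.45645141601562), (234.50265502929688, 13.049726486206055), 76.18902587890625) medz 49.75222462754891
yaw -13.823126491596767 x range [650.99245796 651.51308989 663.03420315 663.56241473] y range [-148.54835172 -145.23231609   84.00838385   85.95589942]
pin [ 584.86525107 -153.84846575   32.        ] 604.6846466658382 -9.653518305551291
pin [ 587.15346344 -153.14311424   32.        ] 606.7380612366228 -8.421883138970887
pin [ 583.33318952 -154.32073045   32.        ] 603.3097928454263 -10.478153690056079
slot edge near [592.2 592.9 593.8] [  74.9  -18.4 -125.7] [[592.9, -68.8, 22.0], [571.3, -159.6, 22.0], [546.6, -264.0, 22.0]]
base near [550.  550.2] [  83.1 -148.6] [[554.0, -50.7, 12.0], [498.7, -275.7, 12.0]]
fence in [647.9 653.4] [  73.1 -121.3] [[646.6, -83.8, 50.0], [605.5, -273.9, 50.0]]
screws [655.7 655.9] [  72.9 -138.6] [[654.1, -85.8, 50.0], [603.8, -291.3, 50.0]]
```

```bash
cat > go.py <<'E'
from h import *
from bench import sensors
def go(tx,ty,tz,yang,turn=True):
    s=sensors.sense();M=rot(s['tcp_rot']);p=s['tool_pos'];d=np.array([tx,ty,tz])-p
    a=np.radians(yang);Mt=np.c_[[0,0,-1],[np.cos(a),np.sin(a),0],[np.sin(a),-np.cos(a),0]]
    rv=R.from_matrix(M.T@Mt).as_rotvec(degrees=True)
    print('t',s['time'],'pos',p.round(1),'yang',np.degrees(np.arctan2(M[1,1],M[0,1])).round(2),'F',s['ft_force'].round(1),'gap',s['finger_gap'].round(1),'qd',abs(s['qd']).max().round(2))
    print('x axis',M[:,0].round(4),'turn rv',rv.round(2),'cm before turn',(M.T@d/10).round(2),'cm after turn',(Mt.T@d/10).round(2))
    return s
E
python3 -c "
from go import *
go(453.5,135.4,110,-75.4)"
```

```text
Traceback (most recent call last):
  File "go.py", line 7, in go
    print('t',s['time'],'pos',p.round(1),'yang',np.degrees(np.arctan2(M[1,1],M[0,1])).round(2),'F',s['ft_force'].round(1),'gap',s['finger_gap'].round(1),'qd',abs(s['qd']).max().round(2))
                                                                                                                                ^^^^^^^^^^^^^^^^^^^^^
AttributeError: 'float' object has no attribute 'round'
```

```bash
sed -i "s/s\['finger_gap'\].round(1)/round(s['finger_gap'],1)/" go.py
python3 -c "
from go import *
go(453.5,135.4,110,-75.4)"
```

```text
t 1.9667 pos [ 624.8 -144.7  156.6] yang -72.88 F [-0.7  0.1 -0.5] gap 85.0 qd 1.54
x axis [-0.0014  0.     -1.    ] turn rv [2.52 0.08 0.02] cm before turn [  4.69 -31.81   8.11] cm after turn [  4.66 -31.42   9.51]
```

{"fn": "drive_tool", "kwargs": {"moves": [0, 0, 0, 2.5, 0, 0, 0.2, -1.4, 0.4, 0, 0, 0, 0.5, -3, 0.9, 0, 0, 0, 0.5, -3, 0.9, 0, 0, 0, 0.5, -3, 0.9, 0, 0, 0, 0.5, -3, 0.9, 0, 0, 0, 0.5, -3, 0.9, 0, 0, 0, 0.5, -3, 0.9, 0, 0, 0, 0.5, -3, 0.9, 0, 0, 0, 0.5, -3, 0.9, 0, 0, 0, 0.5, -3, 0.9, 0, 0, 0, 0.5, -3, 0.9, 0, 0, 0, 0, 0, 0, 0, 0, 0, 0, 0, 0, 0, 0, 0, 0, 0, 0, 0, 0, 0]}}

```text
time: 3.22
tool_pos: [455.6, 134.3, 105.8]
tcp_rot: [145.6, 89.9, -19.9]
ft_force: [0.5, -0.6, 0.7]
finger_gap: 85.6
```

Run:
```python
from go import *
from bench import snapshot
st=go(453.5,135.4,39,-75.4)
s=snapshot('wrist'); np.savez('w3.npz',tool_pos=st['tool_pos'],tcp_rot=st['tcp_rot'],**s)
cv2.imwrite('pics/w3.png',s['image'][:,:,::-1])
hsv=cv2.cvtColor(s['image'],cv2.COLOR_RGB2HSV)
uv=np.argwhere(s['z_map']>0)[:,::-1];P=zpts(s,uv,st)
# handle top by depth
k=(P[:,2]>64)&(P[:,2]<76)&(np.hypot(P[:,0]-453,P[:,1]-135)<70)
print(k.sum(),np.median(P[k,2]));q=plane(s,uv[k],70,st)
print('handle',cv2.minAreaRect(q[:,:2].astype(np.float32)))
```

```text
t 3.2167 pos [455.6 134.3 105.8] yang -75.46 F [ 0.5 -0.6  0.7] gap 85.6 qd 1.03
x axis [ 1.2e-03 -4.0e-04 -1.0e+00] turn rv [-0.06 -0.06 -0.04] cm before turn [ 6.68 -0.17  0.18] cm after turn [ 6.68 -0.16  0.18]
3589 69.67102197064048
handle ((457.0025329589844, 136.81744384765625), (78.97813415527344, 21.505550384521484), 14.51754379272461)
```

View pics/w3.png

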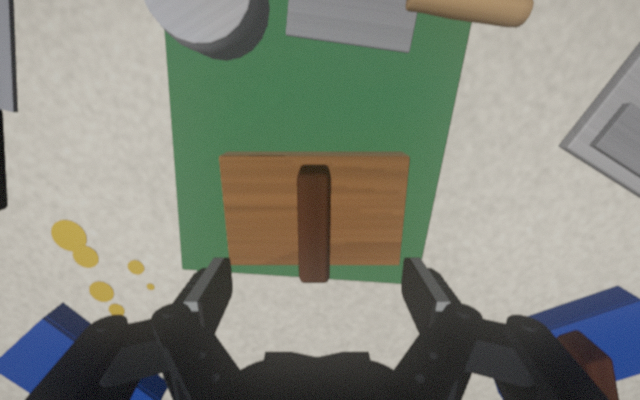

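The wrist view confirms it: a brown block with its dark handle centred at (314,222), measuring 79×21.5 mm with its top at 69.7 mm. That agrees with the description (80×22, top at 70). Descending now.

{"fn": "drive_tool", "kwargs": {"moves": [0.6, -0.2, -0.1, 0, 0, 0, 1.3, 0, 0, 0, 0, 0, 1.4, 0, 0, 0, 0, 0, 1.4, 0, 0, 0, 0, 0, 1.2, 0, 0, 0, 0, 0, 0.6, 0, 0, 0, 0, 0, 0.2, 0, 0, 0, 0, 0, 0, 0, 0, 0, 0, 0, 0, 0, 0, 0, 0, 0, 0, 0, 0, 0, 0, 0]}}

```text
time: 4.1
tool_pos: [456.5, 137.5, 39.2]
tcp_rot: [175.5, 89.9, 10.0]
ft_force: [0.2, 0.0, 0.4]
finger_gap: 85.9
```

{"fn": "drive_tool", "kwargs": {"moves": [0, 0, 0, 0, 0, 0, 0, 0, 0, 0, 0, 0, 0, 0, 0, 0, 0, 0, 0, 0, 0, 0, 0, 0, 0, 0, 0, 0, 0, 0, 0, 0, 0, 0, 0, 0, 0, 0, 0, 0, 0, 0, 0, 0, 0, 0, 0, 0, 0, 0, 0, 0, 0, 0], "hand": 0, "grip_force": 70}}

```text
time: 4.85
tool_pos: [456.0, 137.5, 38.6]
tcp_rot: [169.3, 90.0, 3.9]
ft_force: [-0.2, -0.7, 4.3]
finger_gap: 20.9
```

```bash
python3 -c "
from go import *
go(457,136.8,130,-75.4)"
```

```text
t 4.85 pos [456.  137.5  38.6] yang -75.44 F [-0.2 -0.7  4.3] gap 20.9 qd 0.09
x axis [ 7.e-04  0.e+00 -1.e+00] turn rv [-0.04 -0.04 -0.01] cm before turn [-9.14  0.1  -0.09] cm after turn [-9.14  0.09 -0.08]
```

{"fn": "drive_tool", "kwargs": {"moves": [-0.3, 0, 0, 0, 0, 0, -0.8, 0, 0, 0, 0, 0, -1.2, 0, 0, 0, 0, 0, -1.5, 0, 0, 0, 0, 0, -1.5, 0, 0, 0, 0, 0, -1.5, 0, 0, 0, 0, 0, -1.2, 0, 0, 0, 0, 0, -0.6, 0, 0, 0, 0, 0, 0, 0, 0, 0, 0, 0, 0, 0, 0, 0, 0, 0, 0, 0, 0, 0, 0, 0]}}

```text
time: 5.77
tool_pos: [454.8, 137.4, 123.2]
tcp_rot: [-5.6, 89.9, -171.1]
ft_force: [0.1, 1.7, -2.5]
finger_gap: 21.0
```

```bash
python3 -c "
from go import *
from bench import snapshot
# jig frame: pin
pin=np.array([584.9,-153.8]);d=np.array([.239,.971]);x=np.array([.971,-.239])
t=pin-25*d-3*x
print(t)
st=go(t[0],t[1],100,-103.8)
s=snapshot('wrist'); np.savez('w4.npz',tool_pos=st['tool_pos'],tcp_rot=st['tcp_rot'],**s)
cv2.imwrite('pics/w4.png',s['image'][:,:,::-1])
"
```

```text
[ 576.012 -177.358]
t 5.7667 pos [454.8 137.4 123.2] yang -75.44 F [ 0.1  1.7 -2.5] gap 21.0 qd 0.44
x axis [-1.7e-03 -3.0e-04 -1.0e+00] turn rv [ 2.836e+01  1.000e-01 -1.000e-02] cm before turn [ 2.31 33.51 -3.82] cm after turn [  2.32  27.67 -19.27]
```

View pics/w4.png

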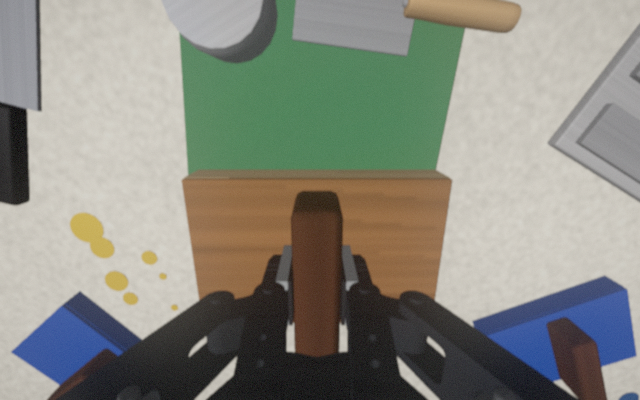

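{"fn": "drive_tool", "kwargs": {"moves": [0, 0, 0, 4.4, 0, 0, 0, 0, 0, 6, 0, 0, 0, 0, 0, 6, 0, 0, 0, 0, 0, 6, 0, 0, 0, 0, 0, 6, 0, 0, 0.1, 1.2, -0.8, 0, 0, 0, 0.2, 2.5, -1.7, 0, 0, 0, 0.2, 2.5, -1.7, 0, 0, 0, 0.2, 2.5, -1.7, 0, 0, 0, 0.2, 2.5, -1.8, 0, 0, 0, 0.2, 2.5, -1.8, 0, 0, 0, 0.2, 2.5, -1.8, 0, 0, 0, 0.2, 2.5, -1.8, 0, 0, 0, 0.2, 2.5, -1.8, 0, 0, 0, 0.2, 2.5, -1.8, 0, 0, 0, 0.2, 2.5, -1.8, 0, 0, 0, 0.2, 1.5, -0.8, 0, 0, 0, 0, 0, 0, 0, 0, 0, 0, 0, 0, 0, 0, 0, 0, 0, 0, 0, 0, 0]}}

```text
time: 7.48
tool_pos: [576.0, -176.7, 100.3]
tcp_rot: [-20.6, 89.9, 145.5]
ft_force: [0.8, 0.4, -3.2]
finger_gap: 21.2
```

```bash
cat > where.py <<'E'
from go import *
import sys
pin=np.array([584.9,-153.8]);d=np.array([.239,.971]);x=np.array([.971,-.239])
s=sensors.sense();p=s['tool_pos'];M=rot(s['tcp_rot'])
q=p[:2]-pin
print('t',round(s['time'],2),'TCP rel pin jig x %.1f y %.1f, underside %.1f'%(q@x,q@d,p[2]-28.6),'yang %.2f'%np.degrees(np.arctan2(M[1,1],M[0,1])),'xax',M[:,0].round(4))
F=s['ft_force'];print('F jig x %.1f y %.1f z %.1f'%(F[:2]@x,F[:2]@d,F[2]),'T',s['wrist_torque'].round(2),'gap %.1f'%s['finger_gap'],'qd',abs(s['qd']).max().round(2))
E
python3 - <<'E'
import where
from h import *
from bench import snapshot
for n in('wrist','scene','top'):
    s=snapshot(n);np.savez(n+'5.npz',**s);cv2.imwrite(f'pics/{n}5.png',s['image'][:,:,::-1])
E
```

```text
t 7.48 TCP rel pin jig x -3.2 y -24.4, underside 71.7 yang -103.84 xax [-0.0018  0.0012 -1.    ]
F jig x 0.7 y 0.6 z -3.2 T [-0.01  0.02  0.03] gap 21.2 qd 0.87
```

View pics/wrist5.png

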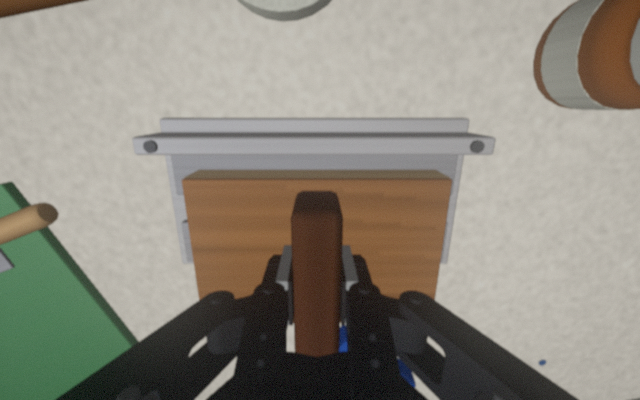

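View pics/scene5.png

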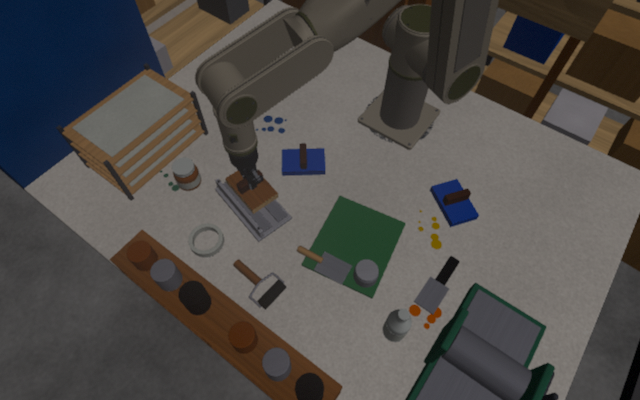

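The wrist view shows the block square to the fence, with its front edge at row 175 and the fence at row 146. Lowering to just above the pin tip.

{"fn": "drive_tool", "kwargs": {"moves": [0.5, 0, 0, 0, 0, 0, 1, 0, 0, 0, 0, 0, 1, 0, 0, 0, 0, 0, 0.8, 0, 0, 0, 0, 0, 0.4, 0, 0, 0, 0, 0, 0, 0, 0, 0, 0, 0, 0, 0, 0, 0, 0, 0, 0, 0, 0, 0, 0, 0]}}

```text
time: 8.3
tool_pos: [577.0, -177.8, 64.6]
tcp_rot: [177.3, 90.0, -16.6]
ft_force: [0.1, -0.2, -3.7]
finger_gap: 21.0
```

```bash
python3 where.py
```

```text
t 8.3 TCP rel pin jig x -1.9 y -25.2, underside 36.0 yang -103.84 xax [ 5.e-04 -1.e-04 -1.e+00]
F jig x 0.1 y -0.2 z -3.7 T [ 0.01 -0.02  0.02] gap 21.0 qd 0.55
```

Now I'll approach the fence gently in +jig x (tool −z), watching the force.

{"fn": "drive_tool", "kwargs": {"moves": [0.1, 0, -0.1, 0, 0, 0, 0.1, 0, -0.1, 0, 0, 0, 0, 0, -0.1, 0, 0, 0, 0, 0, 0, 0, 0, 0]}}

```text
time: 8.63
tool_pos: [580.0, -178.5, 62.5]
tcp_rot: [173.5, 90.0, -20.3]
ft_force: [-0.4, 0.2, -2.8]
finger_gap: 21.3
```

```bash
python3 where.py
```

```text
t 8.63 TCP rel pin jig x 1.1 y -25.1, underside 33.9 yang -103.84 xax [ 5.e-04 -2.e-04 -1.e+00]
F jig x -0.5 y 0.1 z -2.8 T [0.02 0.01 0.01] gap 21.3 qd 0.35
```

{"fn": "drive_tool", "kwargs": {"moves": [0, 0, -0.1, 0, 0, 0, 0, 0, 0, 0, 0, 0, 0, 0, 0, 0, 0, 0]}}

```text
time: 8.88
tool_pos: [580.4, -178.5, 62.3]
tcp_rot: [1.0, 90.0, 167.2]
ft_force: [-2.8, 1.6, -1.5]
finger_gap: 21.2
```

```bash
python3 where.py
```

```text
t 8.88 TCP rel pin jig x 1.6 y -25.1, underside 33.7 yang -103.84 xax [-5.e-04  1.e-04 -1.e+00]
F jig x -3.1 y 0.9 z -1.5 T [ 0.05  0.37 -0.04] gap 21.2 qd 0.24
```

{"fn": "drive_tool", "kwargs": {"moves": [0, 0, -0.1, 0, 0, 0, 0, 0, 0, 0, 0, 0, 0, 0, 0, 0, 0, 0]}}

```text
time: 9.13
tool_pos: [580.5, -178.5, 62.1]
tcp_rot: [-1.9, 89.8, 164.3]
ft_force: [-7.4, 1.9, 1.8]
finger_gap: 20.9
```

```bash
python3 where.py
```

```text
t 9.13 TCP rel pin jig x 1.6 y -25.1, underside 33.5 yang -103.84 xax [-2.6e-03  7.0e-04 -1.0e+00]
F jig x -7.6 y 0.1 z 1.8 T [ 0.29  1.11 -0.01] gap 20.9 qd 0.15
```

Fence felt at TCP x = +1.6 mm, against an expected 1.5. I'll ease off half a millimetre, lower lightly onto the pin, then slide in +jig y (tool −y).

{"fn": "drive_tool", "kwargs": {"moves": [0, 0, 0.1, 0, 0, 0, 0.1, 0, 0, 0, 0, 0, 0, 0, 0, 0, 0, 0, 0, 0, 0, 0, 0, 0]}}

```text
time: 9.47
tool_pos: [580.4, -178.5, 61.1]
tcp_rot: [-3.8, 90.0, 162.3]
ft_force: [-2.9, 1.3, -2.7]
finger_gap: 21.1
```

```bash
python3 where.py
```

```text
t 9.47 TCP rel pin jig x 1.6 y -25.1, underside 32.5 yang -103.84 xax [-5.e-04  2.e-04 -1.e+00]
F jig x -3.1 y 0.6 z -2.7 T [ 0.05  0.52 -0.09] gap 21.1 qd 0.13
```

{"fn": "drive_tool", "kwargs": {"moves": [0.1, -0.1, 0, 0, 0, 0, 0, -0.1, 0, 0, 0, 0, 0, 0, 0, 0, 0, 0]}}

```text
time: 9.72
tool_pos: [580.7, -177.6, 60.6]
tcp_rot: [75.4, 89.9, -118.4]
ft_force: [-6.3, -3.9, 1.4]
finger_gap: 21.1
```

```bash
python3 where.py
```

```text
t 9.72 TCP rel pin jig x 1.6 y -24.2, underside 32.0 yang -103.85 xax [-9.0e-04 -1.6e-03 -1.0e+00]
F jig x -5.2 y -5.3 z 1.4 T [-0.65  1.22 -0.05] gap 21.1 qd 0.15
```

Pin tip contact felt at an underside height of about 32 mm, as predicted. Sliding.

{"fn": "drive_tool", "kwargs": {"moves": [0, -0.2, 0, 0, 0, 0, 0, -0.2, 0, 0, 0, 0, 0, -0.2, 0, 0, 0, 0, 0, -0.2, 0, 0, 0, 0, 0, -0.2, 0, 0, 0, 0, 0, -0.2, 0, 0, 0, 0, 0, 0, 0, 0, 0, 0]}}

```text
time: 10.3
tool_pos: [583.6, -165.9, 60.6]
tcp_rot: [78.5, 89.9, -115.4]
ft_force: [-6.0, -2.5, 2.1]
finger_gap: 21.1
```

```bash
python3 where.py
```

```text
t 10.3 TCP rel pin jig x 1.7 y -12.1, underside 32.0 yang -103.85 xax [-8.0e-04 -1.6e-03 -1.0e+00]
F jig x -5.2 y -3.9 z 2.1 T [-0.67  1.17 -0.01] gap 21.1 qd 0.33
```

{"fn": "drive_tool", "kwargs": {"moves": [0, -0.2, 0, 0, 0, 0, 0, -0.2, 0, 0, 0, 0, 0, -0.2, 0, 0, 0, 0, 0.1, -0.1, 0, 0, 0, 0, 0, 0, 0, 0, 0, 0]}}

```text
time: 10.72
tool_pos: [585.4, -158.1, 58.9]
tcp_rot: [8.2, 90.0, 174.3]
ft_force: [-2.8, -0.4, -1.9]
finger_gap: 21.1
```

```bash
python3 where.py
```

```text
t 10.72 TCP rel pin jig x 1.6 y -4.1, underside 30.3 yang -103.84 xax [-5.e-04  1.e-04 -1.e+00]
F jig x -2.6 y -1.0 z -1.9 T [-0.15  0.5  -0.05] gap 21.1 qd 0.3
```

{"fn": "drive_tool", "kwargs": {"moves": [0, -0.1, 0, 0, 0, 0, 0, -0.1, 0, 0, 0, 0, 0, 0, 0, 0, 0, 0]}}

```text
time: 10.97
tool_pos: [586.0, -156.1, 59.1]
tcp_rot: [-9.5, 90.0, 156.6]
ft_force: [-3.9, -0.6, -2.6]
finger_gap: 20.8
```

```bash
python3 where.py
```

```text
t 10.97 TCP rel pin jig x 1.6 y -1.9, underside 30.5 yang -103.83 xax [-4.e-04  2.e-04 -1.e+00]
F jig x -3.7 y -1.5 z -2.6 T [-0.12  0.56 -0.01] gap 20.8 qd 0.2
```

{"fn": "drive_tool", "kwargs": {"moves": [0, -0.1, 0, 0, 0, 0, 0, -0.1, 0, 0, 0, 0, 0, 0, 0, 0, 0, 0]}}

```text
time: 11.22
tool_pos: [586.5, -154.1, 59.2]
tcp_rot: [-12.3, 90.0, 153.8]
ft_force: [-3.1, -0.0, -3.6]
finger_gap: 21.0
```

```bash
python3 where.py
```

```text
t 11.22 TCP rel pin jig x 1.6 y 0.1, underside 30.6 yang -103.83 xax [-3.e-04  2.e-04 -1.e+00]
F jig x -3.0 y -0.8 z -3.6 T [-0.11  0.65 -0.09] gap 21.0 qd 0.23
```

The underside is at 30.6 mm with no vertical support, so the socket is over the pin. Lowering in stages.

{"fn": "drive_tool", "kwargs": {"moves": [0.2, 0, 0, 0, 0, 0, 0.2, 0, 0, 0, 0, 0, 0, 0, 0, 0, 0, 0, 0, 0, 0, 0, 0, 0]}}

```text
time: 11.55
tool_pos: [586.5, -153.9, 55.2]
tcp_rot: [-49.4, 90.0, 116.8]
ft_force: [-4.2, 1.4, -2.5]
finger_gap: 20.6
```

```bash
python3 where.py
```

```text
t 11.55 TCP rel pin jig x 1.6 y 0.3, underside 26.6 yang -103.83 xax [-3.e-04  6.e-04 -1.e+00]
F jig x -4.4 y 0.4 z -2.5 T [ 0.23  0.75 -0.01] gap 20.6 qd 0.09
```

{"fn": "drive_tool", "kwargs": {"moves": [0.2, 0, 0, 0, 0, 0, 0.2, 0, 0, 0, 0, 0, 0, 0, 0, 0, 0, 0, 0, 0, 0, 0, 0, 0]}}

```text
time: 11.88
tool_pos: [586.5, -154.0, 51.2]
tcp_rot: [-41.4, 90.0, 124.7]
ft_force: [-4.2, 2.1, -2.0]
finger_gap: 21.2
```

```bash
python3 where.py
```

```text
t 11.88 TCP rel pin jig x 1.6 y 0.2, underside 22.6 yang -103.83 xax [-3.e-04  5.e-04 -1.e+00]
F jig x -4.6 y 1.1 z -2.0 T [ 0.25  0.74 -0.02] gap 21.2 qd 0.11
```

{"fn": "drive_tool", "kwargs": {"moves": [0.2, 0, 0, 0, 0, 0, 0.1, 0, 0, 0, 0, 0, 0.1, 0, 0, 0, 0, 0, 0, 0, 0, 0, 0, 0, 0, 0, 0, 0, 0, 0], "grip_force": 90}}

```text
time: 12.3
tool_pos: [586.5, -154.1, 48.6]
tcp_rot: [-20.9, 90.0, 145.3]
ft_force: [-11.6, 3.2, 8.6]
finger_gap: 20.7
```

```bash
python3 where.py
```

```text
t 12.3 TCP rel pin jig x 1.6 y 0.1, underside 20.0 yang -103.83 xax [-5.e-04  3.e-04 -1.e+00]
F jig x -12.0 y 0.4 z 8.6 T [ 0.51  1.73 -0.03] gap 20.7 qd 0.13
```

{"fn": "drive_tool", "kwargs": {"moves": [0.1, 0, 0, 0, 0, 0, 0.1, 0, 0, 0, 0, 0, 0, 0, 0, 0, 0, 0, 0, 0, 0, 0, 0, 0]}}

```text
time: 12.63
tool_pos: [586.4, -154.0, 47.0]
tcp_rot: [-17.4, 90.0, 148.8]
ft_force: [-14.3, 5.2, 13.0]
finger_gap: 21.1
```

```bash
python3 where.py
```

```text
t 12.63 TCP rel pin jig x 1.5 y 0.1, underside 18.4 yang -103.83 xax [-6.e-04  4.e-04 -1.e+00]
F jig x -15.1 y 1.6 z 13.0 T [ 0.59  2.07 -0.09] gap 21.1 qd 0.12
```

The sideways force on the fence is growing (−15 N). I'll ease x off by 1 mm, then press further.

{"fn": "drive_tool", "kwargs": {"moves": [0, 0, 0.1, 0, 0, 0, 0.1, 0, 0, 0, 0, 0, 0, 0, 0, 0, 0, 0, 0, 0, 0, 0, 0, 0]}}

```text
time: 12.97
tool_pos: [586.5, -154.0, 46.3]
tcp_rot: [-172.4, 89.9, -6.2]
ft_force: [-8.6, 3.6, 9.8]
finger_gap: 20.7
```

```bash
python3 where.py
```

```text
t 12.97 TCP rel pin jig x 1.6 y 0.2, underside 17.7 yang -103.83 xax [ 1.6e-03 -2.0e-04 -1.0e+00]
F jig x -9.2 y 1.4 z 9.8 T [ 0.52  1.54 -0.06] gap 20.7 qd 0.1
```

{"fn": "drive_tool", "kwargs": {"moves": [0.1, 0, 0, 0, 0, 0, 0.1, 0, 0, 0, 0, 0, 0, 0, 0, 0, 0, 0, 0, 0, 0, 0, 0, 0]}}

```text
time: 13.3
tool_pos: [586.5, -154.0, 45.7]
tcp_rot: [-175.8, 89.9, -9.6]
ft_force: [-16.5, 5.8, 21.8]
finger_gap: 20.6
```

```bash
python3 where.py
```

```text
t 13.3 TCP rel pin jig x 1.6 y 0.2, underside 17.1 yang -103.82 xax [ 1.5e-03 -2.0e-04 -1.0e+00]
F jig x -17.4 y 1.7 z 21.8 T [ 0.8   2.55 -0.05] gap 20.6 qd 0.12
```

{"fn": "drive_tool", "kwargs": {"moves": [0, 0, 0.1, 0, 0, 0, 0.1, 0, 0, 0, 0, 0, 0, 0, 0, 0, 0, 0, 0, 0, 0, 0, 0, 0, 0, 0, 0, 0, 0, 0]}}

```text
time: 13.72
tool_pos: [586.6, -154.1, 45.7]
tcp_rot: [-179.5, 89.8, -13.3]
ft_force: [-14.2, 5.4, 25.1]
finger_gap: 20.7
```

```bash
python3 where.py
python3 - <<'E'
from h import *
from bench import snapshot
for n in('wrist','scene','top'):
    s=snapshot(n);np.savez(n+'6.npz',**s);cv2.imwrite(f'pics/{n}6.png',s['image'][:,:,::-1])
s=dict(np.load('scene6.npz'));cv2.imwrite('pics/s6c.png',cv2.resize(s['image'][150:300,190:400,::-1],None,fx=3.7,fy=3.7,interpolation=2))
E
```

```text
t 13.72 TCP rel pin jig x 1.7 y 0.1, underside 17.1 yang -103.82 xax [ 3.6e-03 -9.0e-04 -1.0e+00]
F jig x -15.1 y 1.8 z 25.1 T [ 0.9   2.44 -0.01] gap 20.7 qd 0.1
```

View pics/wrist6.png

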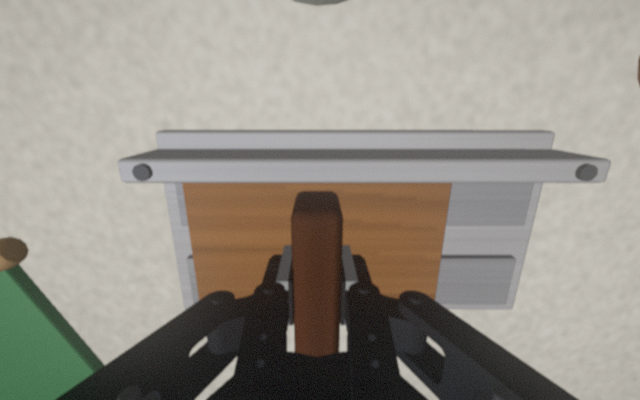

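View pics/s6c.png

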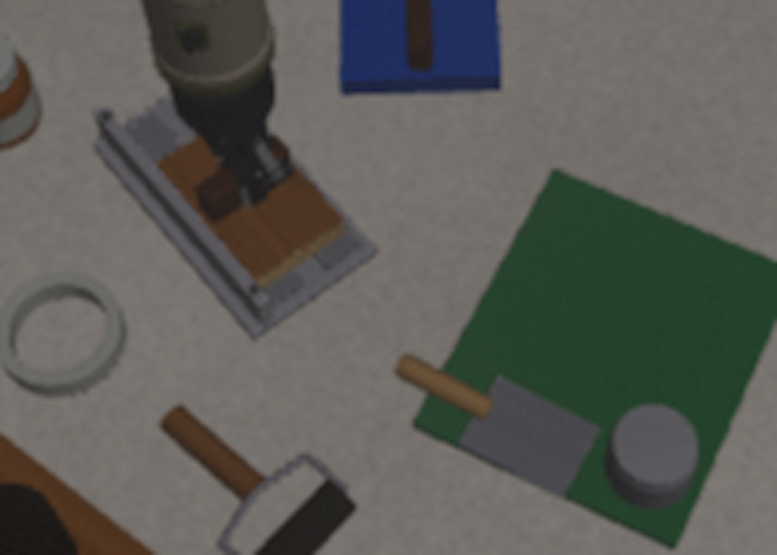

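The wrist view shows the block seated flat against the fence at row 180, with the bed strips exposed at (490,205) and (480,282). I'll check the plate and bed heights by depth.

```bash
python3 - <<'E'
from h import *
from bench import sensors
st=sensors.sense();w=dict(np.load('wrist6.npz'))
def med(u0,v0,u1,v1):
    v,u=np.mgrid[v0:v1,u0:u1];P=zpts(w,np.c_[u.ravel(),v.ravel()],st);return np.median(P,0).round(1)
for n,b in dict(plateL=(205,200,275,215),plateL2=(205,255,260,270),plateR=(360,200,435,215),plateR2=(375,255,430,270),fencetop=(200,166,450,174),bedfar=(470,190,515,215),bednear=(455,262,505,295),slot=(460,232,510,247),tbl=(20,60,100,120)).items():print(n,med(*b))
E
python3 where.py
```

```text
plateL [ 624.1 -121.3   40.9]
plateL2 [ 593.9 -106.7   40.9]
plateR [ 604.3 -201.9   40.9]
plateR2 [ 571.1 -199.6   41. ]
fencetop [ 635.  -169.8   49.9]
bedfar [ 583.9 -263.7   17. ]
bednear [ 531.8 -252.5   17.1]
slot [ 556.8 -259.9   12.1]
tbl [ 7.095e+02 -2.560e+01 -3.000e-01]
t 13.87 TCP rel pin jig x 1.7 y 0.2, underside 17.1 yang -103.82 xax [ 3.6e-03 -8.0e-04 -1.0e+00]
F jig x -15.1 y 2.6 z 24.4 T [ 0.92  2.45 -0.06] gap 20.6 qd 0.13
```

The plate top is at 40.9 mm (expected 41), the bed is at 17.0 mm on its stop, and everything is level and still. Handing in.

```bash
python3 -c "
from bench import r
print(r.hand_in())"; python3 where.py
```

```text
the job is handed in; nothing more can be done
None
the job is handed in; nothing more can be done
```

I picked the brown block up by its handle and set it along the jig's fence on the pin tip. I then slid it about 24 mm along the fence until the socket dropped over the pin, and pressed it home. I handed in at about 13.9 s, still pressing with about 24 N down and a 90 N grip.

**Last checks before hand-in:**
- **Height:** the underside read 17.1 mm from the tool position, and the plate top was 40.9–41.0 mm at all four spots checked (41 expected).
- **Bed:** both strips were at 17.0–17.1 mm, which is on the stop.
- **Position:** it was parallel to the fence within about 0.1° and touching it. From the earlier pin measurement, the socket is about 1.5 mm past the pin line and about 22 mm from mid-length.
- **Other things:** the things I could see in the last pictures looked untouched; I did not measure them.

**What disagreed:**
- The first fixed-camera estimates of the jig's position differed by up to 10 mm. I used the close wrist view instead, and the fence and pin contacts then matched it.
- A side force of about 15 N against the fence remained at the end, after I had eased off twice. It is well under the limits.

The simulator gave no verdict.

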